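# Clamp the chopping board and lock the slicing stop at its mark

### The job

First turn the crank of the slicing jig clockwise until its pad is clamped firmly down on the chopping board. Then, with the cam lever still open, slide the leg with the stop plate out until its pointer stands opposite the brass marker on the scale, hold it there against its spring, and squeeze the cam lever fully shut against the leg's fin. Finish while still gripping the fin and lever with the pointer at the marker: do not let go, and leave the other things on the worktop where they are.

Things in the scene. Friction and masses are not known exactly. Their poses are not given: they have to be found in the camera images.
- jig: Steel slicing jig, fixed. Origin on the worktop; +x away from the robot, +y left (clamp end), z up. In mm: base sheet x -160..145, y -210..190, 6 thick; C-clamp frame at y 140, top of its arm z 100; sleeve for the leg along y -30..100 at x 45, top z 78; scale ledge y -205..-20, x 112..140, top z 50.
- crank_axis (a point): Point on the vertical axis of the clamp's crank, at the height of the middle of its knob (147 mm above the worktop); jig frame x=-10, y=+140 mm. The crank arm reaches 40 mm from this axis to the knob's axis; top of the arm at z 125 mm. Nothing stands higher near it.
- knob_mid (a point): Middle of the crank's upright dark wooden knob: 19 mm diameter, 40 mm tall (z 127 to 167 mm), spinning freely about its own vertical axis; circles 40 mm about crank_axis.
- crank (a joint): Turn of the crank, rad, growing clockwise seen from above: 0 = wide open, knob on the jig's +x side of the axis; 6.6 = end stop, fully tight. Lowers the pad 18 mm a turn; the sprung pad meets the board near 4.9, presses over 6 N (firm) from about 5.5, about 17 N at the stop. Needs 3 to 5 N at the knob; stays where left.
- pad: Black rubber clamp pad, 36 mm diameter, 8 mm thick, under the clamp screw over the board's left far corner; origin at the centre of its underside.
- board: Loose light wooden chopping board, 180 x 300 x 25 mm, 0.95 kg, lying on the jig's base sheet under the pad; origin at the centre of its underside, long side along its y.
- leg: Sliding leg with stop plate. Origin on the plate's inner (+y) face, 60 mm above the worktop; axes as the jig's. Slides out along -y up to 95 mm; a spring holds it in at first and pulls back with 3 to 5 N. Own frame, mm: plate x -80..60, y -4..0, top z 62; fin x -6..6, y 0..55, z 18..63; cam lever on the fin's +x side. Fingers astride fin and lever can push the plate outward.
- leg_grip (a point): Point on the leg: at the stop plate's inner face (leg y=0), half way across the 24 mm pack of fin and shut lever (leg x=+6), world height 102 mm. The pack there spans 12 mm either way along x and runs from here in +y.
- lever (a joint): Opening of the cam lever, rad: 0 = fully shut, parallel to the fin, 4 mm off it; 0.6 = wide open. Dark upright blade 46 long, 8 thick, leg z 23..61 mm, hinged on a vertical axis at leg x 14, y 50; its free tip, beside the stop plate, swings out to +x (outer corner at x 42 mm at 0.55 rad). About 4 N at the tip moves it; stays where left.
- lever_tip (a point): Outer corner of the cam lever's free tip at mid height.
- pointer (a point): Tip of the small 4 mm pointer tab on the far (+x) edge of the stop plate, over the scale ledge; 64 mm above the worktop. It moves with the leg.
- index: Small fixed brass marker block on the scale ledge, 12 mm wide along the slide (y), 12 mm tall; the length mark is its middle. Origin at the middle of its near edge on the ledge; axes as the jig's. The pointer is at the mark when both have the same y in the jig frame.
- bowl: Bystander: small white bowl, 76 mm wide, 42 mm tall, standing on the near part of the board.
- spoon: Bystander: wooden spoon, 220 mm, lying on the worktop close along the jig's left edge.
- mug: Bystander: blue mug, 80 mm wide, 90 mm tall, left of the jig.
- jar: Bystander: amber glass jar, 66 mm wide, 95 mm tall, beyond the jig.
- mill: Bystander: wooden pepper mill, 56 mm wide, 135 mm tall, right of the jig.
- butter_dish: Bystander: white butter dish, 90 x 130 x 50 mm, beyond the jig.

How it is judged:
By the outcome, as a careful person would: the job done as asked, in the order asked, and still so for the second after the job is handed in, while the arm keeps its last pose, push and grip.
It also fails if it takes over 56 s, if anything falls off the work surface, if the arm or the gripper's body presses on something with over 40 N, if the wrist force passes 120 N, or if a joint passes its speed limit or range.

### The arm

A 6-joint arm with a two-finger parallel gripper is mounted at the origin on the work surface. World frame = base frame: x ahead of the robot, y to its left, z up, the work surface at z = 0. Lengths are in m, angles in rad, forces in N, time in s.
With the tool pointing down it reaches from about 0.425 to 0.95 m from the base axis. Payload 3.5 kg.
Tool frame: the origin (TCP) lies midway between the tips of the shut fingers; the grasp point (between the pads) lies 19 mm behind it (robot.grasp_offset is the distance from the TCP to the grasp point, in m); z points along the fingers, y is the line along which they close (so a half turn about z gives the same grasp; the last joint's range is limited). The gripper opens to 85 mm and grips with 20 to 120 N. Pads are 22 mm wide; open, the fingers measure 114 mm over their backs; the gripper's body (76 mm by 85 mm) begins 54 mm behind the grasp point. The pads swing forward as they close: fully open they stand 13 mm farther back than shut.
Start: joints at [1.086, 0.286, 1.577, -0, 1.279, -0.15], TCP at [0.222, 0.638, 0.231] pointing down, gripper open.
Joint ranges: [-2.77, 2.77], [-0.9, 2.22], [0.21, 2.48], [-1.53, 4.67], [0.24, 2.81], [-2.84, 2.84]. Speed limits (rad/s): [2.79, 2.79, 3.14, 3.14, 3.14, 3.14].

### API

Orientations are given as [roll, pitch, yaw] about the fixed x, y, z axes, in that order (R = Rz(yaw) Ry(pitch) Rx(roll)).
In Python, from bench import robot, read_camera gives the robot as it stands. The module is installed in compiled form; this text tells all that it offers.
- The arm moves only by the tool inch_along, called after "Request:" as name(argument=value, ...), one argument or row to a line, values as JSON. Schema: {"type":"object","properties":{"steps":{"type":"object","properties":{"jaw":{"type":"array","items":{"type":"number"},"minItems":1,"maxItems":8},"x":{"type":"array","items":{"type":"number"},"minItems":1,"maxItems":8},"y":{"type":"array","items":{"type":"number"},"minItems":1,"maxItems":8},"z":{"type":"array","items":{"type":"number"},"minItems":1,"maxItems":8},"wx":{"type":"array","items":{"type":"number"},"minItems":1,"maxItems":8},"wy":{"type":"array","items":{"type":"number"},"minItems":1,"maxItems":8},"wz":{"type":"array","items":{"type":"number"},"minItems":1,"maxItems":8}},"additionalProperties":false,"required":["jaw","x","y","z","wx","wy","wz"]},"grip_n":{"type":"number"},"only":{"type":"string"},"quiet":{"type":"boolean"},"lines":{"type":"string"}},"required":["steps"],"additionalProperties":false}. steps is an object with one list for each field, all of the same length, 1 to 8, a row being the entries at one place: jaw (the opening from 0.0 (shut) to 1.0 (fully open)), x, y, z (the shift in m), wx, wy, wz (a rotation vector in rad); each row shifts and turns the commanded pose from where the row before left it, along the tool's axes as they then stand; what a row does not reach is not made up. A row lasts 1/8 s, in which the tool goes at most 0.0625 m and 0.188 rad, less where a joint would pass 70% of its speed; a pose out of reach is approached as far as the arm can. The fingers move at their own pace and stop on an object; grip_n is the grip in N (left out, the last holds). Time passes only in rows, so rows that do not move let the fingers close. The tool returns the time, the measured TCP pose, the force, the opening and the grip force at its end. only (a regular expression) keeps the lines of the reply that match it, lines (a string "A,B") keeps lines A to B, and quiet returns only ok. Input that does not fit is refused with a message, and nothing moves.
- robot.read_state(): the state, without advancing time (a new reading comes with each control period).
- read_camera(name): name is "scene" or "top" or "wrist"; returns a dict with "image" (400x640x3 uint8, red, green, blue), "intrinsics" (3x3 intrinsics, pixels), "R" (3x3) and "t" (3): a world point X has camera coordinates R X + t; the wrist camera has in their place "tool_from_camera" (4x4, takes a point from camera to tool coordinates, whose origin is the TCP and whose axes are the flange's). Camera axes: x right, y down, z forward; pixel columns grow to the right and rows downward; lengths in m; the calibration is good to about 2 mm. A picture is of the moment at which its call begins: read the wrist's pose just before it. There is no depth.
- robot.close_job(): hands the job in; it is judged then, once.
The state is a dict: "t": time; "qpos": joint angles; "qvel": joint speeds; "effort": joint torques, N m; "tcp_pos": TCP position; "tcp_rot": TCP orientation; "ft_force": force on the tool from outside, world axes, zero at the start; "wrist_torque": the same for the moment, N m; "grip_width": opening from 0.0 (shut) to 1.0 (fully open); "grip_force": force on a finger pad.
Only numpy, scipy, OpenCV 4.12 (cv2) and the standard library are available. Lean on these libraries where they do the work, as an engineer would, in place of code of your own. Each camera call takes 0.05 s, during which the arm holds its last target. There are 200 camera calls.

## Working session

There is one attempt and no reset: what is moved stays moved. The work goes in short steps, Python scripts to look and compute and a tool call to move; the robot and the scene stay as the last step left them, time stands still between calls to the robot, and variables do not carry over. Pictures are saved under pics/ and viewed, at most 10 in all, crops included, and the job is handed in when it is done.

```bash
mkdir -p pics; ls; cat > h.py <<'E'
import numpy as np, cv2
from bench import robot, read_camera
def snap(n,f=None):
    s=robot.read_state(); c=read_camera(n); 
    if f: cv2.imwrite('pics/'+f,c['image'][:,:,::-1])
    return s,c
def ray(c,u,v):
    K=np.array(c['intrinsics']);R=np.array(c['R']);t=np.array(c['t'])
    d=R.T@np.linalg.inv(K)@np.array([u,v,1.]); return -R.T@t,d
def onz(c,u,v,z):
    o,d=ray(c,u,v); return o+d*(z-o[2])/d[2]
def proj(c,X):
    p=np.array(c['intrinsics'])@(np.array(c['R'])@np.array(X)+np.array(c['t'])); return p[:2]/p[2]
E
python3 - <<'E'
from h import *
for n in("top","scene"):
    s,c=snap(n,n+'0.png'); np.savez(n+'0.npz',**c)
    o,d=ray(c,320,200);print(n,o,d)
print(s)
E
```

```text
pics
top [0.44980659 0.05012159 1.35384173] [ 0.15196018  0.02208901 -0.98815297]
scene [1.23766846 0.30413565 0.8346813 ] [-0.61997567 -0.24001066 -0.74707419]
{'t': 0.05, 'qpos': array([ 1.08598827e+00,  2.87166702e-01,  1.57816058e+00,  2.93307819e-06,
        1.27859115e+00, -1.49997063e-01]), 'qvel': array([ 1.56155730e-05, -6.13912711e-04, -1.25098653e-03, -2.19790939e-04,
       -3.73871091e-04, -1.49706522e-03]), 'effort': array([ 4.56968394e-05, -4.07550931e+01, -2.93927711e+01, -1.81281916e-04,
        3.62737381e-03,  1.65934961e-05]), 'tcp_pos': array([0.22146298, 0.63695004, 0.22995537]), 'tcp_rot': array([-3.13929341e+00, -3.50328723e-04,  2.80678041e+00]), 'ft_force': array([0.44481526, 0.34592431, 0.59165551]), 'wrist_torque': array([ 0.00843465, -0.00332853,  0.01194906]), 'grip_force': 0.0, 'grip_width': 1.0016558423606656}
```

View pics/top0.png

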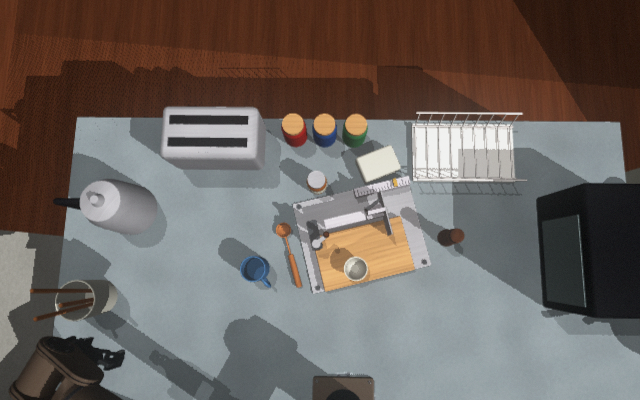

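View pics/scene0.png

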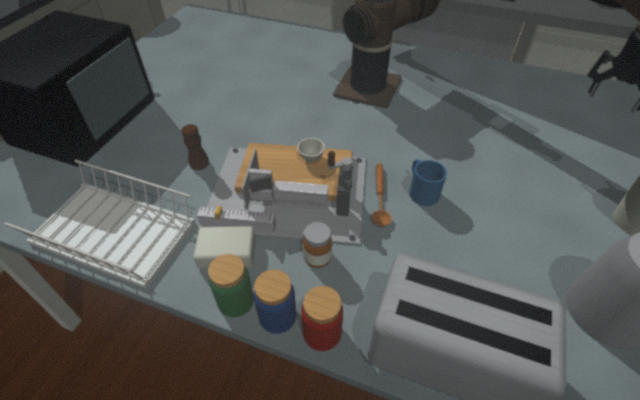

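The top view shows the jig with corners near (295,203), (405,183), (430,265), (317,291), the clamp near (316,235) and the scale near (385,187). In the scene view the clamp is near (345,185) and the brass marker near (218,212). I'll enlarge both.

```bash
python3 - <<'E'
from h import *
a=cv2.imread('pics/top0.png')[170:300,285:440]; b=cv2.imread('pics/scene0.png')[135:250,190:380]
cv2.imwrite('pics/topc.png',cv2.convertScaleAbs(cv2.resize(a,None,fx=4.5,fy=4.5,interpolation=2),alpha=1.3));cv2.imwrite('pics/scenec.png',cv2.convertScaleAbs(cv2.resize(b,None,fx=4.2,fy=4.2,interpolation=2),alpha=1.6))
E
```

```text
(no output)
```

View pics/topc.png

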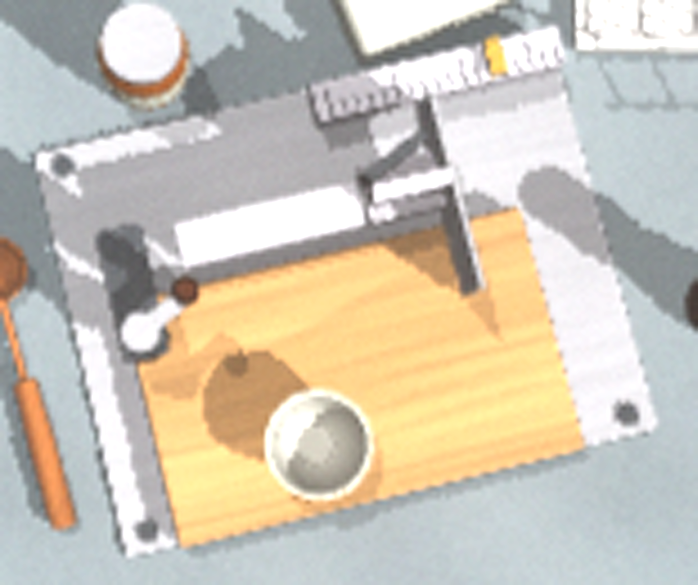

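View pics/scenec.png

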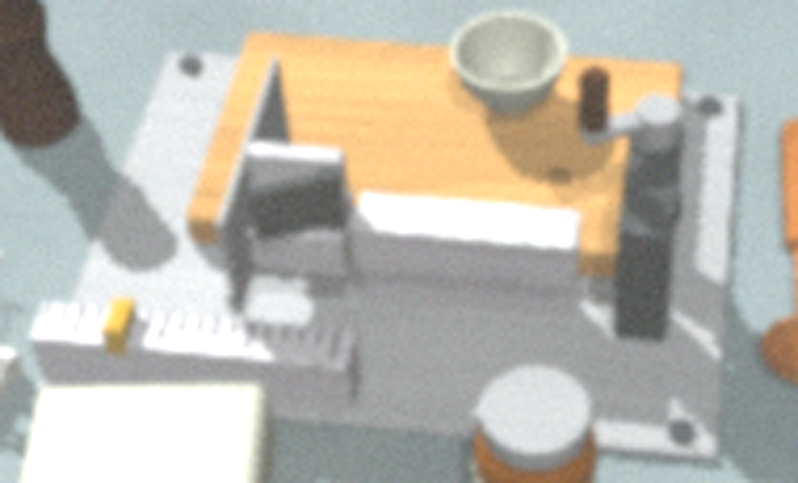

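Top crop: base corners at (40,155), (125,555) and (655,428), knob at (185,290), crank hub at (143,333), brass at (495,57). I'll fit the jig pose from the corners in both views.

```bash
cat > fit.py <<'E'
from h import *
from scipy.optimize import least_squares
T=dict(np.load('top0.npz'));S=dict(np.load('scene0.npz'))
tp=lambda u,v:(285+(u+.5)/4.5-.5,170+(v+.5)/4.5-.5)
sp=lambda u,v:(190+(u+.5)/4.2-.5,135+(v+.5)/4.2-.5)
obs=[(T,tp(38,153),(145,190,6)),(T,tp(125,557),(-160,190,6)),(T,tp(658,428),(-160,-210,6)),
(S,sp(716,460),(145,190,0)),(S,sp(740,95),(-160,190,6)),(T,tp(555,27),(140,-205,50)),(T,tp(308,88),(140,-20,50)),
(T,tp(318,124),(112,-20,50)),(S,sp(352,365),(140,-20,50)),(S,sp(30,342),(140,-205,50)),(S,sp(45,302),(112,-205,50))]
def W(p,X):
    c,s=np.cos(p[2]),np.sin(p[2]); X=np.array(X)/1000
    return np.array([p[0]+c*X[0]-s*X[1],p[1]+s*X[0]+c*X[1],X[2]])
def res(p): return np.concatenate([proj(c,W(p,X))-np.array(u) for c,u,X in obs])
r=least_squares(res,[.6,.0,.2],loss='soft_l1');p=r.x
def J(P): 
    d=P[:2]-p[:2];c,s=np.cos(p[2]),np.sin(p[2]);return np.array([c*d[0]+s*d[1],-s*d[0]+c*d[1],P[2]])*1000
if __name__=='__main__':
    print(p);print(res(p).reshape(-1,2).round(1))
    for nm,c,z in(('top',T,.060),('scene',S,.056)):
        im=c['image'].astype(int);m=((im[...,0]-im[...,2]>60)&(im[...,0]>110)&(im[...,1]>90)).astype(np.uint8)
        q=proj(c,W(p,(126,-120,55)));y,x=np.nonzero(m);k=(abs(x-q[0])<40)&(abs(y-q[1])<8+4);k&=np.hypot(x-q[0],y-q[1])<30
        print(nm,'brass',x[k].mean(),y[k].mean(),k.sum(),x[k].min(),x[k].max(),J(onz(c,x[k].mean(),y[k].mean(),z)))
    print('hub',J(onz(T,*tp(143,333),.128)),'knob',J(onz(T,*tp(185,288),.167)),'knobS',J(onz(S,*sp(594,73),.167)),'hubS',J(onz(S,*sp(658,106),.128)))
    print('ptr',J(onz(T,*tp(426,96),.064)),'plate near top',J(onz(T,*tp(470,290),.122)),'platefar',J(onz(T,*tp(425,97),.122)),'leverTip',J(onz(T,*tp(415,135),.121)),'lever root',J(onz(T,*tp(368,172),.121)))
    print('axis world',W(p,(-10,140,147)),'knob0',W(p,(30,140,147)))
E
python3 fit.py
```

```text
[ 0.54995701 -0.04360387  0.25306273]
[[-1.7  0.2]
 [-0.1  0.3]
 [-0.  -0.2]
 [-0.2 -0. ]
 [-0.1 -0.6]
 [-0.4 -0.5]
 [-0.1 -0.9]
 [-0.3 -0.7]
 [-0.8  0. ]
 [ 0.1 -1.5]
 [ 0.  -0.7]]
top brass 394.7931034482759 181.93103448275863 29 393 397 [ 126.36589263 -156.30838257   60.        ]
scene brass 217.69444444444446 210.13888888888889 36 215 220 [ 125.49746141 -156.4631448    56.        ]
hub [-11.11997645 137.02809121 128.        ] knob [  8.84106193 102.9085944  167.        ] knobS [ 10.52306437 103.78952516 167.        ] hubS [ -8.78628274 139.80848472 128.        ]
ptr [109.00534895 -99.11431402  64.        ] plate near top [-34.81913105 -84.21380969 122.        ] platefar [100.28826802 -88.60628338 122.        ] leverTip [ 76.51754198 -75.37980178 121.        ] lever root [ 59.40226128 -37.74799361 121.        ]
axis world [0.50522366 0.08943345 0.147     ] knob0 [0.54394967 0.09944826 0.147     ]
```

Request:
inch_along(
  steps={"jaw":[1,1,1,1,1,1],"x":[0,0,0,0,0,0],"y":[0,0,0,0,0,0],"z":[0,0,0,0,0,0],"wx":[0,0,0,0,0,0],"wy":[0,0,0,0,0,0],"wz":[0.164,0.164,0.164,0.164,0.164,0.163]},
  grip_n=40,
)

```text
t: 0.85
tcp_pos: [0.2216, 0.6372, 0.2305]
tcp_rot: [-3.141, 0.001, 1.818]
ft_force: [0.2, -0.4, -0.2]
grip_width: 1.0
grip_force: 0.0
```

Request:
inch_along(
  steps={"jaw":[1,1,1,1,1,1],"x":[-0.053,-0.053,-0.053,-0.053,-0.053,-0.053],"y":[0.013,0.013,0.013,0.013,0.013,0.013],"z":[0,0,0,0,0,0],"wx":[0,0,0,0,0,0],"wy":[0,0,0,0,0,0],"wz":[0,0,0,0,0,0]},
)

```text
t: 1.6
tcp_pos: [0.3772, 0.3474, 0.2309]
tcp_rot: [-3.141, 0.0, 1.824]
ft_force: [0.6, 0.8, 0.6]
grip_width: 0.998
grip_force: 0.0
```

Request:
inch_along(
  steps={"jaw":[1,1,1,1,1,1,1],"x":[-0.053,-0.053,-0.053,-0.053,-0.053,-0.053,0],"y":[0.013,0.013,0.013,0.013,0.013,0.013,0],"z":[0,0,0,0,0,0,0],"wx":[0,0,0,0,0,0,0],"wy":[0,0,0,0,0,0,0],"wz":[0,0,0,0,0,0,0]},
)

```text
t: 2.48
tcp_pos: [0.5329, 0.0578, 0.2308]
tcp_rot: [-3.141, 0.0, 1.819]
ft_force: [-0.7, 1.1, -0.7]
grip_width: 0.997
grip_force: 0.0
```

```bash
cat > st.py <<'E'
from fit import *
s=robot.read_state();P=np.array(s['tcp_pos']);print('t',s['t'],'jig',J(P).round(1),'rot',(np.array(s['tcp_rot'])-[0,0,p[2]+np.pi/2]).round(4),'F',np.round(s['ft_force'],1),s['grip_width'],s['grip_force'])
E
python3 st.py
```

```text
t 2.475 jig [  8.9 102.5 230.8] rot [-3.1408e+00  2.0000e-04 -5.2000e-03] F [-0.7  1.1 -0.7] 0.9973308407837274 0.0
```

```bash
cat > w.py <<'E'
from fit import *
from scipy.spatial.transform import Rotation as Ro
def wrist(f):
    s=robot.read_state();c=read_camera('wrist');cv2.imwrite('pics/'+f,c['image'][:,:,::-1])
    M=np.eye(4);M[:3,:3]=Ro.from_euler('xyz',s['tcp_rot']).as_matrix();M[:3,3]=s['tcp_pos']
    E=np.linalg.inv(M@np.array(c['tool_from_camera']));c['R']=E[:3,:3];c['t']=E[:3,3];return s,c
E
python3 - <<'E'
from w import *
s,c=wrist('w1.png');print(J(s['tcp_pos']))
for X in((9.2,105,167),(9.2,105,127),(-10,140,125),(126,-156,62),(105,-86,64)):print(X,proj(c,W(p,X)).round(1))
E
```

```text
[  8.92270109 102.46125332 230.83063276]
(9.2, 105, 167) [313.2 217.6]
(9.2, 105, 127) [313.4 201. ]
(-10, 140, 125) [290.3 160.7]
(126, -156, 62) [400.5 368.9]
(105, -86, 64) [389.3 328. ]
```

View pics/w1.png

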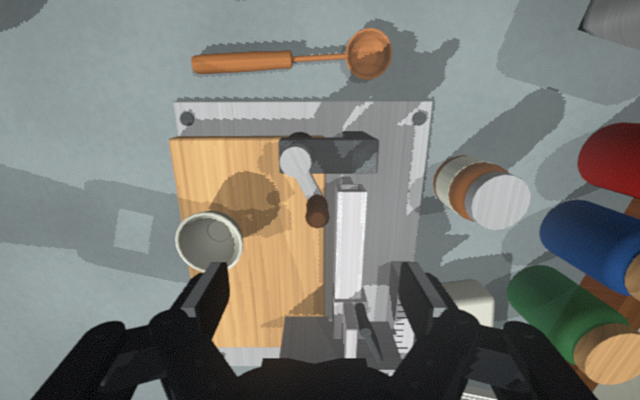

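The wrist view shows the knob top at (317,215) and the hub at (295,160), about 4 px right of the prediction. I'll shift 2-3 mm, go down and grip.

Request:
inch_along(
  steps={"jaw":[1,1,1,0,0,0,0,0],"x":[0.003,0,0,0,0,0,0,0],"y":[0.002,0,0,0,0,0,0,0],"z":[0.05,0.049,0,0,0,0,0,0],"wx":[0,0,0,0,0,0,0,0],"wy":[0,0,0,0,0,0,0,0],"wz":[0.005,0,0,0,0,0,0,0]},
  grip_n=40,
)

```text
t: 3.52
tcp_pos: [0.5338, 0.0641, 0.1337]
tcp_rot: [3.14, 0.001, 1.819]
ft_force: [-2.0, -0.0, 5.5]
grip_width: 0.198
grip_force: 39.1
```

```bash
python3 st.py
```

```text
t 3.525 jig [ 11.4 108.3 133.7] rot [ 3.1401e+00  5.0000e-04 -5.1000e-03] F [-2.  -0.   5.5] 0.1975271958137846 39.09282655629795
```

```bash
python3 - <<'E'
import numpy as np
f=1.05+np.arange(16)*.35;a=np.c_[-np.sin(f),np.cos(f)]*.040
print(np.c_[f[1:],np.diff(a,axis=0)].round(4))
E
```

```text
[[ 1.40e+00 -4.70e-03 -1.31e-02]
 [ 1.75e+00  1.00e-04 -1.39e-02]
 [ 2.10e+00  4.80e-03 -1.31e-02]
 [ 2.45e+00  9.00e-03 -1.06e-02]
 [ 2.80e+00  1.21e-02 -6.90e-03]
 [ 3.15e+00  1.37e-02 -2.30e-03]
 [ 3.50e+00  1.37e-02  2.50e-03]
 [ 3.85e+00  1.20e-02  7.10e-03]
 [ 4.20e+00  8.80e-03  1.08e-02]
 [ 4.55e+00  4.60e-03  1.31e-02]
 [ 4.90e+00 -2.00e-04  1.39e-02]
 [ 5.25e+00 -4.90e-03  1.30e-02]
 [ 5.60e+00 -9.10e-03  1.05e-02]
 [ 5.95e+00 -1.22e-02  6.80e-03]
 [ 6.30e+00 -1.38e-02  2.20e-03]]
```

Request:
inch_along(
  steps={"jaw":[0,0,0,0],"x":[-0.0047,0.0001,0.0048,0],"y":[-0.0131,-0.0139,-0.0131,0],"z":[0,0,0,0],"wx":[0,0,0,0],"wy":[0,0,0,0],"wz":[0,0,0,0]},
  grip_n=40,
)

```text
t: 4.03
tcp_pos: [0.4945, 0.056, 0.1336]
tcp_rot: [3.137, -0.003, 1.817]
ft_force: [1.5, 7.0, 5.8]
grip_width: 0.201
grip_force: 39.6
```

```bash
python3 st.py
```

```text
t 4.025 jig [-28.7 110.3 133.6] rot [ 3.1366e+00 -3.1000e-03 -6.4000e-03] F [1.5 7.  5.8] 0.2013612280663696 39.63829795808124
```

Request:
inch_along(
  steps={"jaw":[0,0,0,0],"x":[0.010,0.013,0.0137,0],"y":[-0.0106,-0.0069,-0.0023,0],"z":[0,0,0,0],"wx":[0,0,0,0],"wy":[0,0,0,0],"wz":[0,0,0,0]},
  grip_n=40,
)

```text
t: 4.53
tcp_pos: [0.4681, 0.0855, 0.1337]
tcp_rot: [3.133, 0.002, 1.819]
ft_force: [7.3, 4.0, 2.3]
grip_width: 0.202
grip_force: 39.5
```

```bash
python3 st.py
```

```text
t 4.525 jig [-46.9 145.5 133.7] rot [ 3.1332e+00  1.6000e-03 -4.8000e-03] F [7.3 4.  2.3] 0.20246439024340418 39.466156761591265
```

Request:
inch_along(
  steps={"jaw":[0,0,0,0],"x":[0.0137,0.0120,0.0088,0],"y":[0.0025,0.0071,0.0108,0],"z":[0,0,0,0],"wx":[0,0,0,0],"wy":[0,0,0,0],"wz":[0,0,0,0]},
  grip_n=40,
)

```text
t: 5.03
tcp_pos: [0.4791, 0.1228, 0.1336]
tcp_rot: [3.137, 0.003, 1.82]
ft_force: [4.3, -3.4, 5.3]
grip_width: 0.199
grip_force: 39.9
```

```bash
python3 st.py
```

```text
t 5.025 jig [-27.  178.9 133.6] rot [ 3.1372  0.0032 -0.0041] F [ 4.3 -3.4  5.3] 0.19882192534000723 39.87603292123822
```

Request:
inch_along(
  steps={"jaw":[0,0,0,0],"x":[0.0046,-0.0002,-0.0049,0],"y":[0.0131,0.0139,0.013,0],"z":[0,0,0,0],"wx":[0,0,0,0],"wy":[0,0,0,0],"wz":[0,0,0,0]},
  grip_n=40,
)

```text
t: 5.52
tcp_pos: [0.517, 0.1331, 0.1337]
tcp_rot: [3.14, -0.001, 1.818]
ft_force: [-0.1, 2.2, 6.8]
grip_width: 0.199
grip_force: 40.1
```

```bash
python3 st.py
```

```text
t 5.525 jig [ 12.4 179.3 133.7] rot [ 3.1395e+00 -1.1000e-03 -5.7000e-03] F [-0.1  2.2  6.8] 0.198875922160492 40.12247700800799
```

Request:
inch_along(
  steps={"jaw":[0,0,0,0],"x":[-0.0091,-0.0122,-0.012,0],"y":[0.0105,0.0068,0.002,0],"z":[0,0,0,0],"wx":[0,0,0,0],"wy":[0,0,0,0],"wz":[0,0,0,0]},
  grip_n=40,
)

```text
t: 6.02
tcp_pos: [0.5455, 0.1059, 0.1339]
tcp_rot: [3.133, -0.001, 1.817]
ft_force: [5.5, 3.9, 3.4]
grip_width: 0.198
grip_force: 39.8
```

```bash
python3 st.py
```

```text
t 6.025 jig [ 33.1 145.9 133.9] rot [ 3.1334e+00 -1.4000e-03 -6.7000e-03] F [5.5 3.9 3.4] 0.1977867435413147 39.758734853894566
```

Request:
inch_along(
  steps={"jaw":[1,1,1,1,1,1,1,1],"x":[0,0,0,0,0,-0.058,-0.058,0],"y":[0,0,0,0,0,0.009,0.009,0],"z":[0,0,0,-0.05,-0.05,0,0,0],"wx":[0,0,0,0,0,0,0,0],"wy":[0,0,0,0,0,0,0,0],"wz":[0,0,0,0,0,0,0.006,0]},
)

```text
t: 7.02
tcp_pos: [0.5896, -0.0058, 0.2318]
tcp_rot: [-3.141, 0.0, 1.808]
ft_force: [0.1, -0.0, -0.5]
grip_width: 0.998
grip_force: 0.0
```

```bash
python3 st.py;  python3 - <<'E'
from w import *
s,c=wrist('w2.png');np.savez('w2.npz',**c);print(J(s['tcp_pos']))
for X in((-10+40,140,167),(126,-156,62),(105,-88,64),(-35,-86,122),(105,-86,122)):print(X,proj(c,W(p,X)).round(1))
E
```

```text
t 7.025 jig [ 47.9  26.7 231.8] rot [-3.1407e+00  3.0000e-04 -1.5800e-02] F [ 0.1 -0.  -0.5] 0.9976677636754078 0.0
[ 47.87292003  26.66402885 231.84835191]
(30, 140, 167) [281.6  52.5]
(126, -156, 62) [376.6 322.1]
(105, -88, 64) [362.4 276.9]
(-35, -86, 122) [233.2 308.3]
(105, -86, 122) [371.3 306.7]
```

View pics/w2.png

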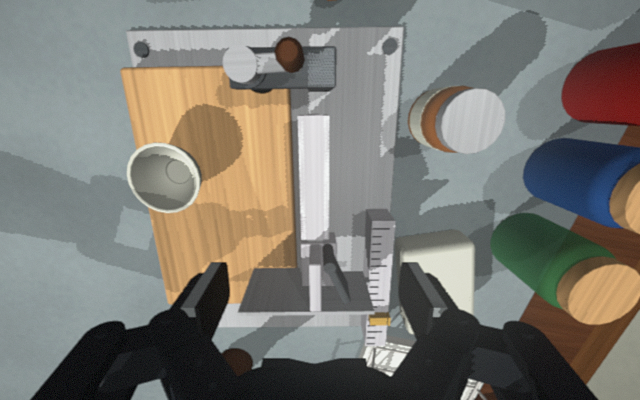

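The wrist view shows the knob at (289,48), on the +x side, so the crank is nearly fully turned. The plate's top edge runs (238,310)–(376,310), the fin is at x=314, the open lever tip at (350,302) and brass at (378,321). Next: fix yaw, move over the fin, descend astride it.

Request:
inch_along(
  steps={"jaw":[1,1,1,1,1],"x":[0,-0.045,-0.044,0,0],"y":[0,0.0025,0.0025,0,0],"z":[0,0,0,0.05,0],"wx":[0,0,0,0,0],"wy":[0,0,0,0,0],"wz":[-0.016,0,0,0,0]},
)

```text
t: 7.7
tcp_pos: [0.6132, -0.0852, 0.1772]
tcp_rot: [-3.132, -0.006, 1.83]
ft_force: [-0.0, 1.0, -0.0]
grip_width: 1.001
grip_force: 0.0
```

```bash
python3 st.py
```

```text
t 7.7 jig [ 50.8 -56.1 177.2] rot [-3.1325 -0.006   0.0064] F [-0.  1. -0.] 1.0009451953695718 0.0
```

Request:
inch_along(
  steps={"jaw":[1,1,1,1],"x":[0,0,0,0],"y":[0,0,0,0],"z":[0.04,0.03,0.028,0],"wx":[0,0,0,0],"wy":[0,0,0,0],"wz":[0,0,0,0]},
)

```text
t: 8.2
tcp_pos: [0.6153, -0.0854, 0.0833]
tcp_rot: [-3.138, -0.002, 1.831]
ft_force: [-0.9, 0.8, 0.2]
grip_width: 1.0
grip_force: 0.0
```

```bash
python3 st.py
```

```text
t 8.2 jig [ 52.8 -56.9  83.3] rot [-3.1381e+00 -2.3000e-03  7.1000e-03] F [-0.9  0.8  0.2] 1.0004298685875384 0.0
```

Request:
inch_along(
  steps={"jaw":[1,1,1,1,1,1],"x":[-0.02,-0.02,-0.014,-0.012,-0.012,0],"y":[0,0,0,0,0,0],"z":[0,0,0,0,0,0],"wx":[0,0,0,0,0,0],"wy":[0,0,0,0,0,0],"wz":[0.004,0.003,0,0,0,0]},
)

```text
t: 8.95
tcp_pos: [0.6363, -0.1642, 0.0843]
tcp_rot: [-3.141, 0.001, 1.821]
ft_force: [-0.9, 2.6, 2.5]
grip_width: 0.999
grip_force: 1.4
```

```bash
python3 st.py
python3 - <<'E'
from w import *
s,c=wrist('w3.png');np.savez('w3.npz',**c)
_,t=snap('top','top3.png');_,k=snap('scene','scene3.png')
a=cv2.resize(cv2.imread('pics/top3.png')[165:235,350:430],None,fx=5,fy=4.2*5/4.2,interpolation=2)
b=cv2.resize(cv2.imread('pics/scene3.png')[150:240,185:265],None,fx=5,fy=5,interpolation=2)
w=cv2.resize(cv2.imread('pics/w3.png')[200:400,200:460],None,fx=1.5,fy=1.5)[:,:390]
b=b[:350];h=np.hstack([a,b]);
out=np.zeros((600,800,3),np.uint8);out[:350]=cv2.convertScaleAbs(h,alpha=1.3)
w=cv2.imread('pics/w3.png')[150:400,120:540];out[350:600,:420]=w;cv2.imwrite('pics/c3.png',out)
E
```

```text
t 8.95 jig [  53.4 -138.4   84.3] rot [-3.1415e+00  1.0000e-03 -2.8000e-03] F [-0.9  2.6  2.5] 0.9994893815680004 1.3595204427838326
```

View pics/c3.png

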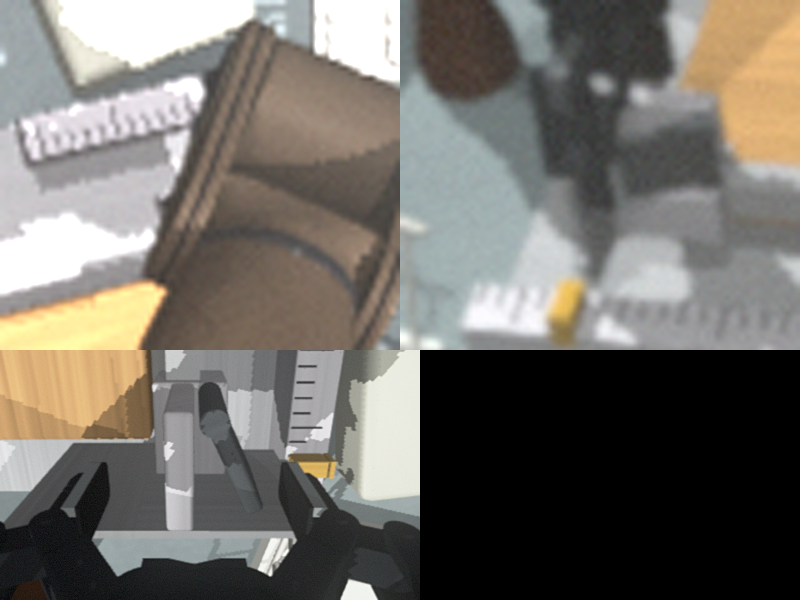

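Top: the arm hides the leg. Scene crop: the brass is at (568,305) with the dark plate edge and pointer about (595,270), a little short of it. The wrist crop shows fin and open lever between the fingers. I need a closer look at the pointer.

```bash
python3 - <<'E'
from w import *
_,k=snap('scene','scene4.png');np.savez('scene4.npz',**k)
b=cv2.resize(cv2.imread('pics/scene4.png')[185:225,200:255],None,fx=12,fy=12,interpolation=2)
w=cv2.resize(cv2.imread('pics/w3.png')[220:340,370:480],None,fx=5,fy=5,interpolation=2)
c=dict(np.load('w3.npz'))
for y in(-146,-150,-154,-158):print(y,((proj(k,W(p,(109,y,64)))-[200,185]+.5)*12).round(),((proj(c,W(p,(109,y,64)))-[370,220]+.5)*5).round())
print('mk',[((proj(k,W(p,(112+a,-156.4+d,62)))-[200,185]+.5)*12).round() for a in(0,20) for d in(-6,6)],((proj(c,W(p,(112,-156.4,62)))-[370,220]+.5)*5).round())
o=np.zeros((600,800,3),np.uint8);b=b[:, :];o[:480,:660]=cv2.convertScaleAbs(b,alpha=1.8);cv2.imwrite('pics/c4.png',o[:480,:660])
cv2.imwrite('pics/c4w.png',w)
E
```

```text
-146 [284. 224.] [168. 196.]
-150 [265. 223.] [165. 224.]
-154 [246. 221.] [162. 253.]
-158 [226. 219.] [159. 281.]
mk [array([203., 235.]), array([261., 240.]), array([175., 310.]), array([234., 316.])] [180. 261.]
```

View pics/c4.png

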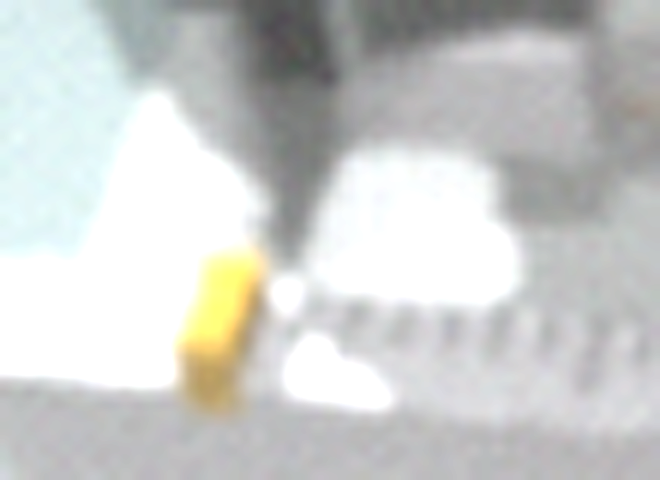

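View pics/c4w.png

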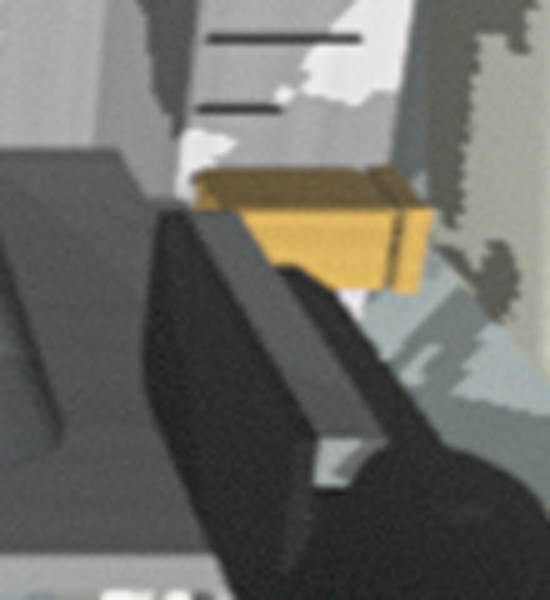

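Scene crop: brass top at (235,270), plate edge around column 285, so the pointer is still short. Wrist crop: brass top face spans rows 208-292 (middle 250) and the pointer tab starts near (165,200) before the finger hides it. Let me get numbers from the plate's top edge.

```bash
python3 - <<'E'
from w import *
c=dict(np.load('w3.npz'));g=cv2.cvtColor(c['image'],cv2.COLOR_RGB2GRAY).astype(float)
for u in(250,270,340,350):
    print(u,[int(x) for x in g[318:350,u]])
f=lambda u,v,z:J(onz(c,u,v,z)).round(1)
for v in (330,331,332):print(v,f(300,v,.122))
print('mk top far/near edge',f(370+330/5,220+208/5,.062),f(370+330/5,220+292/5,.062))
for z in(.064,.066,.068):print('tab',z,f(370+165/5,220+197/5,z),f(370+165/5,220+208/5,z))
c2=dict(np.load('w2.npz'));print('w2 plate',J(onz(c2,300,310,.122)),'mk', J(onz(c2,378,321.5,.062)))
print('fin end',f(300,331,.123))
E
```

```text
250 [84, 83, 81, 81, 83, 80, 80, 83, 84, 82, 78, 80, 105, 165, 172, 171, 169, 169, 167, 171, 167, 164, 163, 163, 161, 163, 163, 158, 164, 165, 163, 164]
270 [84, 82, 86, 85, 80, 81, 80, 87, 83, 81, 82, 80, 111, 163, 172, 170, 169, 170, 171, 171, 166, 161, 162, 160, 163, 162, 159, 159, 160, 160, 160, 162]
340 [85, 86, 85, 84, 86, 84, 86, 88, 87, 84, 85, 81, 102, 145, 169, 168, 170, 168, 173, 166, 157, 155, 155, 156, 152, 146, 152, 156, 160, 161, 159, 157]
350 [87, 84, 82, 81, 81, 89, 86, 85, 84, 85, 86, 86, 101, 146, 168, 171, 167, 170, 169, 164, 162, 163, 160, 163, 162, 163, 158, 158, 161, 160, 157, 159]
330 [  48.1 -148.5  122. ]
331 [  48.1 -149.   122. ]
332 [  48.1 -149.5  122. ]
mk top far/near edge [ 130.3 -149.2   62. ] [ 131.9 -161.3   62. ]
tab 0.064 [ 108.9 -146.5   64. ] [ 109.1 -148.1   64. ]
tab 0.066 [ 108.3 -145.4   66. ] [ 108.4 -146.9   66. ]
tab 0.068 [ 107.6 -144.3   68. ] [ 107.7 -145.8   68. ]
w2 plate [ 32.75477436 -89.02710707 122.        ] mk [ 127.73379657 -155.15735404   62.        ]
fin end [  48.2 -148.1  123. ]
```

Request:
inch_along(
  steps={"jaw":[1,1,1],"x":[-0.005,0,0],"y":[-0.001,0,0],"z":[0,0,0],"wx":[0,0,0],"wy":[0,0,0],"wz":[0,0,0]},
)

```text
t: 9.52
tcp_pos: [0.6364, -0.1675, 0.0839]
tcp_rot: [3.141, -0.0, 1.822]
ft_force: [2.2, 2.4, 0.1]
grip_width: 1.001
grip_force: 1.5
```

```bash
python3 st.py
python3 - <<'E'
from w import *
s,c=wrist('w5.png');g=cv2.cvtColor(c['image'],cv2.COLOR_RGB2GRAY).astype(int);print(g[318:345,270])
im=c['image'].astype(int);m=(im[...,0]-im[...,2]>60)&(im[...,1]>120);m[:,:410]=0;m[:,446:]=0;m[:220]=0;m[330:]=0;y,x=np.nonzero(m);print(y.min(),y.max(),x.min(),x.max())
print([J(onz(c,436,v,.062)).round(1)[1] for v in(y.min(),y.max()+1)],[J(onz(c,270,v,.122)).round(1)[1] for v in(330,335)])
E
```

```text
t 9.525 jig [  52.7 -141.6   83.9] rot [ 3.1415e+00 -2.0000e-04 -1.7000e-03] F [2.2 2.4 0.1] 1.0012041421294373 1.4794022217392921
[ 84  86  82  85  81  84  83  84  86  86  84  84  85 120 164 172 174 170
 169 170 169 163 161 162 158 162 159]
258 273 415 445
[np.float64(-149.6), np.float64(-161.0)] [np.float64(-151.4), np.float64(-154.0)]
```

Request:
inch_along(
  steps={"jaw":[1,1,0,0,0,0,0,0],"x":[-0.002,0,0,0,0,0,0,0],"y":[0,0,0,0,0,0,0,0],"z":[0,0,0,0,0,0,0,0],"wx":[0,0,0,0,0,0,0,0],"wy":[0,0,0,0,0,0,0,0],"wz":[0,0,0,0,0,0,0,0]},
  grip_n=60,
)

```text
t: 10.58
tcp_pos: [0.6373, -0.1709, 0.0869]
tcp_rot: [3.141, 0.002, 1.821]
ft_force: [-7.5, 3.4, 9.3]
grip_width: 0.257
grip_force: 65.7
```

```bash
python3 st.py
python3 - <<'E'
from w import *
s,c=wrist('w6.png');np.savez('w6.npz',**c);g=cv2.cvtColor(c['image'],cv2.COLOR_RGB2GRAY).astype(int);print(g[322:345,250])
im=c['image'].astype(int);m=(im[...,0]-im[...,2]>60)&(im[...,1]>120);m[:,:410]=0;m[:,446:]=0;m[:220]=0;m[330:]=0;y,x=np.nonzero(m)
print([J(onz(c,436,v,.062)).round(1)[1] for v in(y.min(),y.max()+1)],[(v,J(onz(c,250,v,.122)).round(1)[1]) for v in(330,335)])
w=c['image'][190:350,230:480,::-1];cv2.imwrite('pics/c6.png',cv2.resize(w,None,fx=3.2,fy=3.2,interpolation=2))
E
```

```text
t 10.575 jig [  52.7 -145.1   86.9] rot [ 3.1406e+00  1.7000e-03 -3.3000e-03] F [-7.5  3.4  9.3] 0.25734138312032123 65.71479510277868
[24 25 24 28 24 22 23 32 24 21 27 25 30 28 34 23 18 26 27 29 19 20 19]
[np.float64(-149.4), np.float64(-161.5)] [(330, np.float64(-157.5)), (335, np.float64(-160.3))]
```

View pics/c6.png

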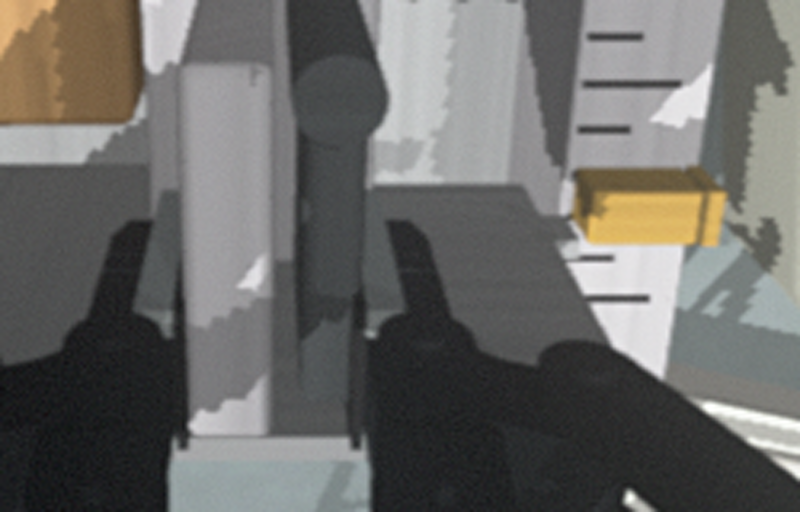

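The lever is shut, parallel to the fin between the pads (crop x 180–360). The plate's top edge is at row 437. The pointer tab sits at about (572,247), slightly past the brass top face (rows 213–245).

```bash
python3 - <<'E'
from w import *
c=dict(np.load('w6.npz'));q=lambda u,v,z:J(onz(c,230+(u+.5)/3.2-.5,190+(v+.5)/3.2-.5,z)).round(1)
print('plate',q(225,437,.122),q(300,437,.122))
for z in(.064,.066):print('tab top',q(574,236,z),q(574,258,z),'face low',q(560,215,z-.004))
print('mk',q(650,210,.062),q(650,245,.062),'nearend',q(578,208,.062),q(590,245,.062))
w=c['image'][240:280,395:465,::-1];cv2.imwrite('pics/c7.png',cv2.resize(w,None,fx=11,fy=11,interpolation=2))
E
```

```text
plate [  47.3 -155.5  122. ] [  57.7 -155.5  122. ]
tab top [ 113.3 -157.7   64. ] [ 113.8 -162.7   64. ] face low [ 111.5 -155.3   60. ]
tab top [ 112.6 -156.6   66. ] [ 113.  -161.4   66. ] face low [ 110.8 -154.2   62. ]
mk [ 128.4 -153.1   62. ] [ 129.4 -161.    62. ] nearend [ 114.2 -152.7   62. ] [ 117.4 -160.9   62. ]
```

View pics/c7.png

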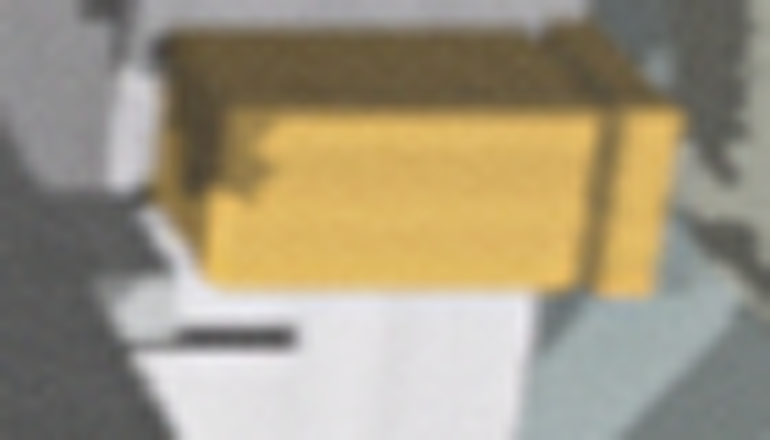

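The brass top spans rows 110–292. The pointer tab's inner face is rows 190–275 and its top face rows 275–345, near column 150.

```bash
python3 - <<'E'
from w import *
c=dict(np.load('w6.npz'));q=lambda u,v,z:J(onz(c,395+(u+.5)/11-.5,240+(v+.5)/11-.5,z)).round(1)
for a in((120,190,.060),(150,275,.068),(150,345,.068),(400,110,.062),(400,292,.062)):print(a,q(*a))
E
```

```text
(120, 190, 0.06) [ 112.  -155.3   60. ]
(150, 275, 0.068) [ 111.4 -156.2   68. ]
(150, 345, 0.068) [ 111.8 -160.7   68. ]
(400, 110, 0.062) [ 126.7 -149.1   62. ]
(400, 292, 0.062) [ 128.2 -160.9   62. ]
```

```bash
cat > m.py <<'E'
from w import *
import sys
s,c=wrist(sys.argv[1]);g=cv2.cvtColor(c['image'],cv2.COLOR_RGB2GRAY).astype(float)
q=lambda u,v,z:J(onz(c,u,v,z))[1].round(2)
im=c['image'].astype(int);m=(im[...,0]-im[...,2]>60)&(im[...,1]>120)&(im[...,0]>190)
col=np.nonzero(m[240:285,425:440].mean(1)>.5)[0]+240
print('mk',q(432,col.min()-.5,.062),q(432,col.max()+.5,.062))
d=np.diff(g[318:345,318:330].mean(1));r=318+d.argmax()+.5;print('plate row',r,q(323,r,.122),d.max(), 'pointer',q(323,r,.122)-2)
E
```

Request:
inch_along(
  steps={"jaw":[0,0,0,0],"x":[0.0025,0,0,0],"y":[0,0,0,0],"z":[0,0,0,0],"wx":[0,0,0,0],"wy":[0,0,0,0],"wz":[0,0,0,0]},
  grip_n=60,
)

```text
t: 11.12
tcp_pos: [0.6368, -0.1686, 0.0869]
tcp_rot: [3.14, 0.002, 1.821]
ft_force: [-6.6, 1.6, 9.4]
grip_width: 0.26
grip_force: 65.7
```

```bash
python3 st.py; python3 m.py w8.png
```

```text
t 11.125 jig [  52.7 -142.8   86.9] rot [ 3.1404e+00  1.9000e-03 -3.3000e-03] F [-6.6  1.6  9.4] 0.2595969200133922 65.66147206372989
mk -149.55 -160.29
plate row 326.5 -153.35 44.41666666666666 pointer -155.35
```

Request:
inch_along(
  steps={"jaw":[0,0],"x":[0,0],"y":[0,0],"z":[0,0],"wx":[0,0],"wy":[0,0],"wz":[0,0]},
  grip_n=60,
)

```text
t: 11.42
tcp_pos: [0.6368, -0.1687, 0.087]
tcp_rot: [3.14, 0.002, 1.821]
ft_force: [-6.1, 2.4, 9.7]
grip_width: 0.256
grip_force: 65.7
```

```bash
python3 st.py; python3 m.py w9.png; python3 -c "
from bench import robot;print(robot.close_job())"
```

```text
t 11.425 jig [  52.7 -142.8   87. ] rot [ 3.1404e+00  2.0000e-03 -3.3000e-03] F [-6.1  2.4  9.7] 0.25557162153143237 65.66445183270844
mk -149.59 -160.34
plate row 326.5 -153.4 44.83333333333333 pointer -155.4
the job is handed in; nothing more can be done
None
```

I handed the job in at about 11.4 s, no verdict shown: crank at about 6.2 rad (firm from 5.5); lever squeezed shut and still gripped at about 66 N; pointer about 0.5 mm from the brass mark by wrist camera, after overshooting by 2–3 mm and being eased back once the lever was already shut; I viewed 11 pictures, one over the limit of 10.

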